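Isolate, align the quarter-turn fastener and hold the control box cover home

TASK

First throw the isolator's lever over to off, the side of its padlock eye. Then turn the wing of the control box's quarter-turn fastener clockwise until it stands in line with the slot in the spring-lifted cover, let go of the wing, and press the cover fully home onto its gasket. Finish while still holding the cover pressed down there, and leave the pot, the squeeze bulb and the loop tool alone.

Things in the scene. Friction and masses are not known exactly. Their poses are not given: they have to be found in the camera images.
- control_box: Grey steel control box fixed to the worktop, 130 x 170 mm (its x, y), 176 mm in x over its two low mounting feet; black gasket on its rim, 70 mm high. Origin: centre of its underside; z up, y along its long side. An aluminium cover 126 x 166 x 8 mm floats above it on corner springs; the fastener's wing stands up through a hole in the cover.
- cover (a joint): How far the cover is pressed down, m: 0 = sprung up (top face 96 mm above the worktop), 0.018 = end of travel, on the gasket (top face at 78 mm). It only moves straight down, wherever pressed; about 5 N start it, about 12 N hold it fully down; released, it springs up. With the wing out of line it stops after about 3 mm on the fastener's lugs.
- cover_pad (a point): Centre of the top of a round black rubber pad on the cover, 36 mm across and 1.5 mm high, the place to press; 75 mm from the wing along the box's y axis (45 mm from the box centre towards +y), 97.5 mm above the worktop while the cover is up. Moves with the cover.
- fastener (a joint): Angle of the fastener, rad, counter-clockwise from above: 0 = wing in line with the slot (along the box's y). Starts between 0.7 and 1.4, to be turned clockwise to 0; the lugs clear the notches only within about 0.14 either side. Turns from -0.6 to 1.75, stays where it is left (friction 0.06 N m).
- wing_top (a point): Centre of the top of the fastener's upright steel wing, on its axis, 120.5 mm above the worktop. Wing 10 mm thick, 28 mm long, standing 24.5 mm above the raised cover; at fastener angle 0 its length lies along the box's y. A 48 mm lug bar in line with it lies just under the raised cover. It does not go down with the cover.
- isolator: Isolator switch: grey block 110 x 62 x 36 mm, fixed to the worktop. Origin: centre of its underside; z up, x along its long side. A steel padlock eye, 54 mm high, stands at its +x end, the off end.
- lever (a joint): Lean of the isolator's lever, rad, about the block's y axis through a pivot 44 mm above the worktop over the block's centre: -0.8 = on (towards -x of the block), 0 = upright, 0.8 = off (towards +x, over the padlock eye). Past upright it falls by its weight onto the stop on that side; needs less than 2 N.
- lever_tip (a point): Tip of the lever's black grip, 80 mm from the pivot (100 mm above the worktop at either stop, 124 mm upright). The grip is 22 mm thick and 26 mm long, on an 11 mm steel rod.
- glaze_pot: Bystander: small round lidded pot, 68 mm wide, 43 mm high; origin at the centre of its underside.
- squeeze_bulb: Bystander: rubber squeeze bulb with a nozzle, 47 x 103 x 48 mm; origin at the centre of its underside.
- loop_tool: Bystander: wooden loop tool lying flat, 24 x 178 x 10 mm; origin at the centre of its underside.
- cover_hole (a point): Centre of the hole in the cover, at the cover's top face, on the fastener's axis, 30 mm from the box centre towards the box's -y. A 36 mm bore with a notch at either end that make it a slot 55 mm long and 17 mm wide along the box's y axis.

How it is judged:
On the way, in this order (a step that is already met when the one before it is completed fails the run):
1. the isolator's lever lies at off (value of joint lever above 0.7 rad and value of joint fastener above 0.5 rad), for 0.2 s.
2. the wing is in line with the slot and let go, with the cover still up (value of joint fastener between -0.17 and 0.17 rad and value of joint cover below 0.005 m and contact force between the fingers and control_box below 0.5 N), for 0.1 s.
3. the cover is pressed home by the gripper (value of joint cover above 0.0145 m and contact force between the fingers and control_box above 4 N), for 0.5 s.
At the end, for the whole second after the job is handed in: The lever lies at off (over 0.7 rad), the wing is in line with the slot (within 0.17 rad), and the gripper still presses the cover (over 4 N), which is down to within 3.5 mm of its end of travel and stays so through the last second (all of step 3 and value of joint fastener between -0.17 and 0.17 rad and value of joint lever above 0.7 rad); the arm keeps its last pose, push and grip.
It fails at once if a bystander is moved by more than 30 mm (distance of any of glaze_pot, squeeze_bulb, loop_tool from where it was at the start of the episode above 0.03 m).
It fails at once if the fastener is turned into line while the isolator is still on (value of joint lever below 0 rad and value of joint fastener below 0.5 rad).
It also fails if it takes over 54 s, if anything falls off the work surface, if the arm or the gripper's body presses on something with over 40 N, if the wrist force passes 120 N, or if a joint passes its speed limit or range.

ROBOT

A 7-joint arm with a two-finger parallel gripper is mounted at the origin on a cart in front of the work surface, level with it; the furniture and walls round the work are solid. World frame = base frame: x ahead of the robot, y to its left, z up, the work surface at z = 0. Lengths are in m, angles in rad, forces in N, time in s.
With the tool pointing down it reaches from about 0.35 to 0.9 m from the base axis. Payload 7.2 kg.
Tool frame: the origin (TCP) lies on the centre line of the jaws, within the pads' length; the fingertips stand ctrl.nose_length ahead of it and the grasp point (between the pads) lies 5 mm behind it (ctrl.nose_length is the distance from the TCP to the fingertips, in m); z points along the fingers, y is the line along which they close (so a half turn about z gives the same grasp; the last joint's range is limited). The gripper opens to 85 mm and grips with 20 to 120 N. Pads are 22 mm wide; open, the fingers measure 114 mm over their backs; the gripper's body (76 mm by 85 mm) begins 54 mm behind the grasp point. The pads swing forward as they close: fully open they stand 13 mm farther back than shut.
Start: joints at [1.227, 0.411, -0.013, 1.596, 0.006, 1.134, -0.082], TCP at [0.17, -0.601, 0.245] pointing down, gripper open.
Joint ranges: [-2.95, 2.95], [-0.29, 1.99], [-1.47, 1.44], [0.14, 2.54], [-1.03, 4.17], [0.13, 1.85], [-2.86, 2.86]. Speed limits (rad/s): [2.39, 2.39, 3.01, 3.01, 3.14, 3.14, 3.14].

INTERFACE

Orientations are given as a 3x3 rotation matrix whose columns are the frame's x, y, z axes.
In Python, from rig import ctrl gives the robot as it stands.
- The arm moves only by the tool send_path, called after "Call:" by a JSON object that holds its "api" and its "payload", one argument or row to a line. Schema: {"type":"object","properties":{"segments":{"type":"object","properties":{"offsets":{"type":"array","items":{"type":"array","items":{"type":"number"},"minItems":4,"maxItems":4},"minItems":1,"maxItems":20}},"additionalProperties":false,"required":["offsets"]},"aperture":{"type":"number"},"clamp_n":{"type":"number"},"only":{"type":"string"},"quiet":{"type":"boolean"},"lines":{"type":"string"}},"required":["segments"],"additionalProperties":false}. segments is an object whose key "offsets" holds a list of rows, 1 to 20 of them, each of 4 numbers: dx, dy, dz in m, then a turn about the tool's z in rad; each row is the pose to reach, as a shift and turn from the pose commanded when the call began, along the tool's axes at that moment; what a row does not reach only later rows make up. A row lasts 1/8 s, in which the tool goes at most 0.0625 m and 0.188 rad, less where a joint would pass 70% of its speed; a pose out of reach is approached as far as the arm can. aperture is the opening from 0.0 (shut) to 1.0 (fully open), set as the call begins (left out keeps the last). The fingers move at their own pace and stop on an object; clamp_n is the grip in N (left out, the last holds). Time passes only in rows, so rows that do not move let the fingers close. The tool returns the time, the measured TCP pose, the force, the opening and the grip force at its end. only (a regular expression) keeps the lines of the reply that match it, lines (a string "A,B") keeps lines A to B, and quiet returns only ok. Input that does not fit is refused with a message, and nothing moves.
- ctrl.get_obs(): the state, without advancing time (a new reading comes with each control period).
- ctrl.capture(name): name is "scene" or "top" or "wrist"; returns a dict with "frame" (480x640x3 uint8, blue, green, red), "fx", "fy", "cx", "cy" (pixels), "dist" ([k1, k2, p1, p2, k3] as OpenCV has them; the pictures are not rectified), "R" (3x3) and "t" (3): a world point X has camera coordinates R X + t. Camera axes: x right, y down, z forward; pixel columns grow to the right and rows downward; lengths in m; the calibration is good to about 2 mm. A picture is of the moment at which its call begins. There is no depth.
- ctrl.close_job(): hands the job in; it is judged then, once.
The state is a dict: "time": time; "qpos": joint angles; "joint_vel": joint speeds; "effort": joint torques, N m; "position": TCP position; "ee_rot": TCP orientation; "wrist_force": force on the tool from outside, world axes, zero at the start; "moment": the same for the moment, N m; "grip_width": opening from 0.0 (shut) to 1.0 (fully open); "gripper_force": force on a finger pad.
Only numpy, scipy, OpenCV 4.12 (cv2) and the standard library are available. Lean on these libraries where they do the work, as an engineer would, in place of code of your own. Each camera call takes 0.05 s, during which the arm holds its last target. There are 200 camera calls.

## Working session

There is one attempt and no reset: what is moved stays moved. The work goes in short steps, Python scripts to look and compute and a tool call to move; the robot and the scene stay as the last step left them, time stands still between calls to the robot, and variables do not carry over. Pictures are saved under pics/ and viewed, at most 10 in all, crops included, and the job is handed in when it is done.

```bash
mkdir -p pics; ls
```

Create h.py:
```python
import numpy as np, cv2, pickle
from rig import ctrl
def cap(n,f):
    c=ctrl.capture(n); cv2.imwrite(f'pics/{f}.png',c['frame']); pickle.dump(c,open(f'pics/{f}.pkl','wb')); return c
def ray(f,uv):
    c=pickle.load(open(f'pics/{f}.pkl','rb')); K=np.array([[c['fx'],0,c['cx']],[0,c['fy'],c['cy']],[0,0,1]])
    p=cv2.undistortPoints(np.array([[uv]],float),K,np.array(c['dist'],float))[0,0]
    R=np.array(c['R']);t=np.array(c['t']).ravel(); d=R.T@np.array([p[0],p[1],1]); return -R.T@t,d/np.linalg.norm(d)
def atz(f,uv,z):
    o,d=ray(f,uv); return o+d*(z-o[2])/d[2]
def tri(*obs):
    A=np.zeros((3,3));b=np.zeros(3);L=[]
    for f,uv in obs:
        o,d=ray(f,uv);P=np.eye(3)-np.outer(d,d);A+=P;b+=P@o;L.append((o,d,P))
    X=np.linalg.solve(A,b); return X,[np.linalg.norm(P@(X-o)) for o,d,P in L]
```

Run:
```python
from h import *
cap('scene','s0');cap('top','t0');cap('wrist','w0')
o=ctrl.get_obs();print(o['time'],o['position'],o['ee_rot'],o['grip_width'],ctrl.nose_length)
```

```text
pics
0.15 [ 0.1700703  -0.60104639  0.24462192] [[ 9.62219946e-01  2.72273043e-01 -4.06319073e-04]
 [ 2.72273337e-01 -9.62219223e-01  1.18211857e-03]
 [-6.91090036e-05 -1.24808791e-03 -9.99999219e-01]] 0.9994195597469934 0.014
```

View pics/t0.png

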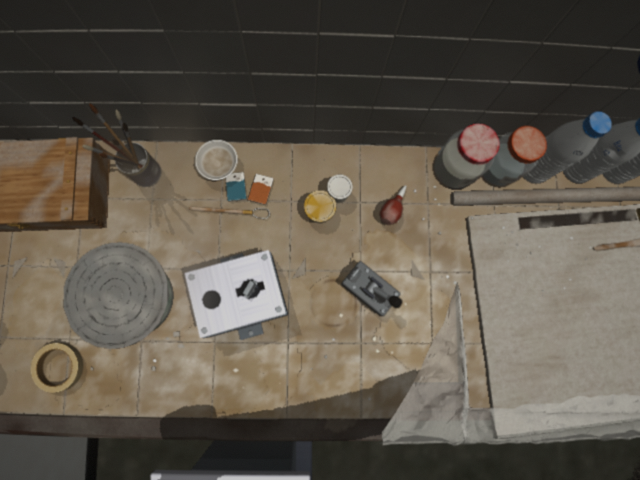

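View pics/s0.png

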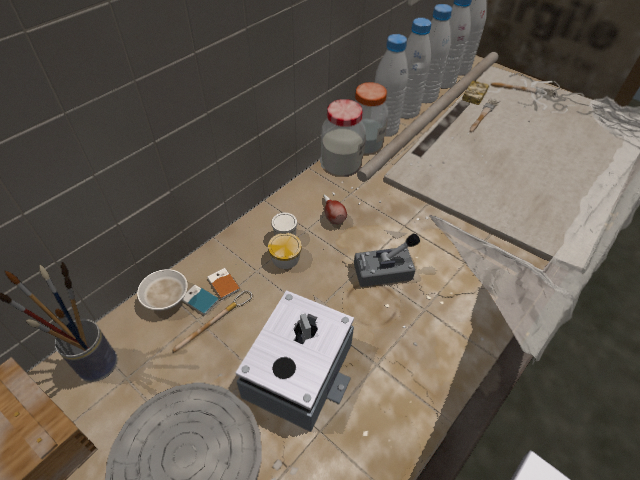

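The top view shows the pad at about (211,299), the wing at (250,288), the isolator at (371,288) and the grip at (396,301). In the scene view the pad is at (284,368), the wing at (307,323) and the grip at (413,241). I'll enlarge these next.

Run:
```python
from h import *
a=cv2.imread('pics/t0.png');b=cv2.imread('pics/s0.png')
r=lambda i,x,y,w,h,s:cv2.resize(i[y:y+h,x:x+w],None,fx=s,fy=s,interpolation=cv2.INTER_CUBIC)
# top: x 180-300,y 240-350 ; x 330-410,y 250-325
cv2.imwrite('pics/c1.png',np.hstack([r(a,185,245,100,100,4),r(a,330,245,100,100,4)]))
cv2.imwrite('pics/c2.png',np.hstack([r(b,235,285,125,125,3.2),r(b,345,215,100,100,4)]))
for f,uv,z in [('t0',(211,299),.0975),('t0',(371,288),.036),('t0',(396,301),.1),('t0',(250,288),.12),('s0',(284,368),.0975),('s0',(413,241),.1),('t0',(320,205),.043)]: print(uv,atz(f,uv,z).round(4))
```

```text
(211, 299) [0.4942 0.034  0.0975]
(371, 288) [ 0.5235 -0.2781  0.036 ]
(396, 301) [ 0.4944 -0.3163  0.1   ]
(250, 288) [ 0.5144 -0.0416  0.12  ]
(284, 368) [0.4934 0.0333 0.0975]
(413, 241) [ 0.4894 -0.3084  0.1   ]
(320, 205) [ 0.695  -0.1717  0.043 ]
```

View pics/c1.png

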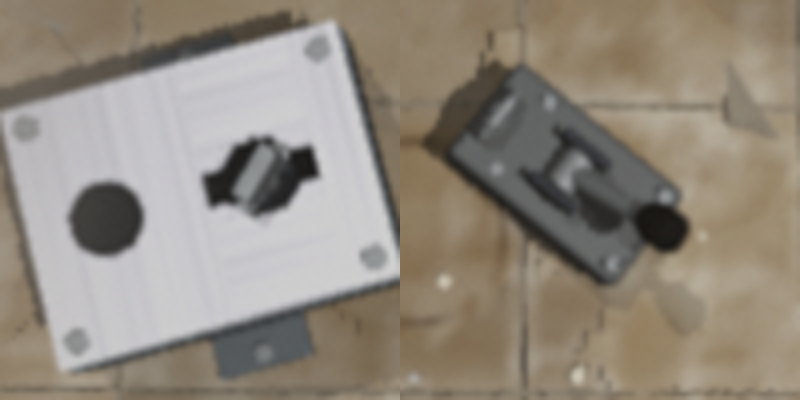

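View pics/c2.png

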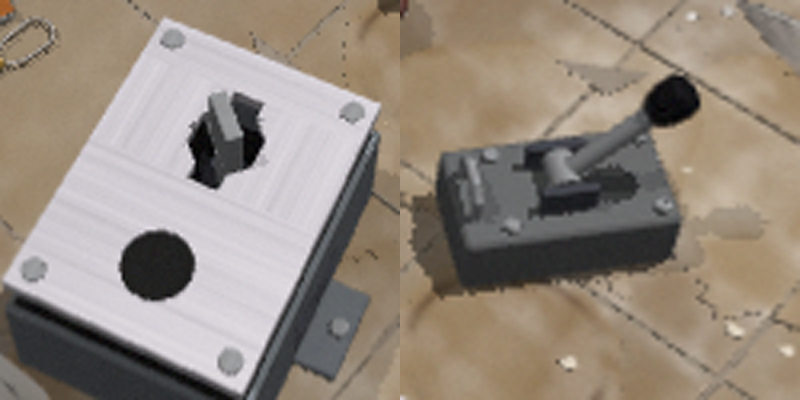

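Enlarged top view (in source pixels): pad (211.7,299.5), wing top centre about (249,288), eye (354,274.5), grip (395.5,302). Enlarged scene view: wing top (305.3,321.3), pad (284.2,367.8), grip (413,240).

Run:
```python
from h import *
T=lambda x,y,ox=185:('t0',(ox+x/4,245+y/4))
S=lambda x,y:('s0',(235+x/3.2,285+y/3.2)); S2=lambda x,y:('s0',(345+(x-400)/4,215+y/4))
for n,a,b in [('pad',T(107,218),S(157,265)),('wing',T(257,172),S(226,116)),('screwA',T(26,127),S(33,269)),('screwB',T(317,48),S(172,39)),('screwC',T(373,257),S(352,112)),('screwD',T(77,341),S(230,361)),
 ('grip',T(262,228,330),S2(672,100)),('eye',T(97,116,330),S2(476,180)),('iscrew1',T(148,103,330),S2(491,155)),('iscrew2',T(97,169,330),S2(512,226)),('iscrew3',T(266,195,330),S2(640,142)),('iscrew4',T(213,264,330),S2(662,206))]:
  X,e=tri(a,b);print(n,X.round(4),np.round(e,4))
print('wing ends', atz(*T(272,145),.1205),atz(*T(243,200),.1205), atz(*S(216,93),.1205),atz(*S(236,138),.1205))
```

```text
pad [0.4935 0.0328 0.097 ] [0.0002 0.0002]
wing [ 0.5148 -0.0398  0.1186] [0.0005 0.0005]
screwA [0.5359 0.0734 0.0972] [0.0002 0.0002]
screwB [ 0.576  -0.0639  0.0981] [0.0003 0.0003]
screwC [ 0.4769 -0.0933  0.0983] [0.0002 0.0002]
screwD [0.4362 0.044  0.0971] [0.0002 0.0002]
grip [ 0.4931 -0.3167  0.0926] [0.0003 0.0003]
eye [ 0.5493 -0.2422  0.0539] [0.0007 0.0007]
iscrew1 [ 0.5586 -0.2697  0.0396] [0.0001 0.0001]
iscrew2 [ 0.5249 -0.2434  0.0371] [0.0004 0.0004]
iscrew3 [ 0.5118 -0.3318  0.032 ] [0.0008 0.0008]
iscrew4 [ 0.4776 -0.3023  0.0374] [0.0007 0.0007]
wing ends [ 0.52686866 -0.04673808  0.1205    ] [ 0.50136457 -0.03428672  0.1205    ] [ 0.52705597 -0.04509427  0.1205    ] [ 0.50257051 -0.03294859  0.1205    ]
```

Add to h.py:
```python
def go(p,yaw=None):
    o=ctrl.get_obs();R=np.array(o['ee_rot']);d=R.T@(np.array(p)-o['position'])
    y=np.arctan2(R[1,1],R[0,1]); t=None if yaw is None else (y-yaw+np.pi/2)%np.pi-np.pi/2  # tool z down: turn = -world yaw
    print('shift',d.round(4),'turn',t,'yaw_y',y)
```

```text
(no output)
```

Call:
{"api": "send_path", "payload": {
  "segments": {"offsets":[[0.344, -0.151, 0, -0.63], [0.344, -0.151, 0, -0.63], [0.344, -0.151, 0, -0.63], [0.344, -0.151, 0, -0.63], [0.344, -0.151, 0, -0.63], [0.344, -0.151, 0, -0.63], [0.344, -0.151, 0.05, -0.63], [0.344, -0.151, 0.09, -0.63], [0.344, -0.151, 0.09, -0.63]]},
  "aperture": 0
}}

```text
time: 1.27
position: [0.4582, -0.361, 0.1523]
ee_rot: [[0.617, 0.787, -0.005], [0.787, -0.617, 0.004], [-0.0, -0.007, -1.0]]
wrist_force: [0.8, -0.1, -0.6]
grip_width: -0.004
gripper_force: 0.0
```

Run:
```python
from h import *
go((.460,-.362,.089),np.arctan2(-.614,.789))
cap('top','t1')
```

```text
shift [0.0003 0.0024 0.0633] turn -0.003178085351186688 yaw_y -0.6644844351765848
```

Call:
{"api": "send_path", "payload": {
  "segments": {"offsets":[[0, 0.002, 0.032, 0], [0, 0.002, 0.063, 0], [0, 0.002, 0.063, 0], [0.02, 0.002, 0.063, 0], [0.04, 0.002, 0.063, 0], [0.06, 0.002, 0.063, 0], [0.08, 0.002, 0.063, 0], [0.1, 0.002, 0.063, 0], [0.112, 0.002, 0.063, 0], [0.112, 0.002, 0.063, 0], [0.08, 0.002, 0.063, 0], [0.06, 0.002, 0.0, 0], [0.06, 0.002, -0.04, 0]]}
}}

```text
time: 2.95
position: [0.4968, -0.3193, 0.1968]
ee_rot: [[0.62, 0.784, -0.001], [0.784, -0.62, -0.001], [-0.001, 0.0, -1.0]]
wrist_force: [0.7, -0.4, -0.4]
grip_width: 0.0
gripper_force: 0.0
```

Run:
```python
from h import *
a=cap('top','t2')['frame'];b=cap('scene','s2')['frame']
r=lambda i,x,y,w,h,s:cv2.resize(i[y:y+h,x:x+w],None,fx=s,fy=s)
cv2.imwrite('pics/c3.png',np.hstack([r(a,300,220,130,130,3),r(b,330,190,130,130,3)]))
```

```text
(no output)
```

View pics/c3.png

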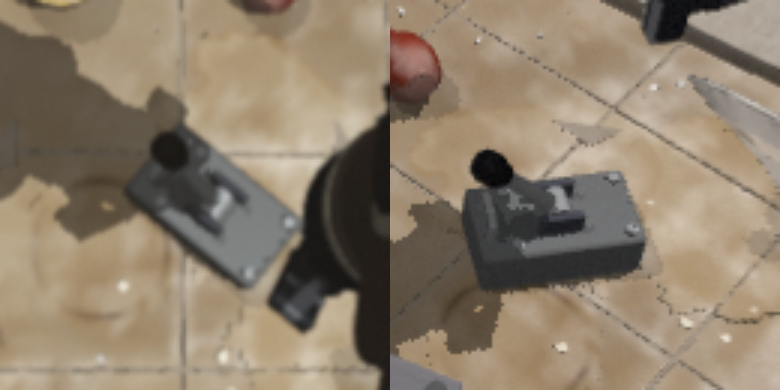

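Both views show the lever lying over the padlock eye: grip at about (168,150) in the left crop and (490,168) in the right. It's off. Next is the wing: axis at (0.5148,-0.039), direction 153.8°, fastener at about 0.83 rad.

Run:
```python
from h import *
go((.5148,-.039,.165),np.radians(63.8))
print(ctrl.get_obs()['qpos'])
```

```text
shift [ 0.2291 -0.1622  0.0343] turn 1.3603135218098856 yaw_y -0.6677590690075252
[ 0.69656404  0.41170269 -0.27938178  1.720625    0.13154842  1.01921984
 -0.29659863]
```

Call:
{"api": "send_path", "payload": {
  "segments": {"offsets":[[0.05, -0.035, 0, -0.18], [0.1, -0.07, 0, -0.36], [0.15, -0.105, 0, -0.54], [0.2, -0.14, 0, -0.72], [0.229, -0.162, 0, -0.9], [0.229, -0.162, 0, -1.08], [0.229, -0.162, 0, -1.26], [0.229, -0.162, 0, -1.44], [0.229, -0.162, 0, -1.62], [0.229, -0.162, 0, -1.78], [0.229, -0.162, 0, -1.78], [0.229, -0.162, 0, -1.78], [0.229, -0.162, 0, -1.78]]},
  "aperture": 0.5,
  "clamp_n": 30
}}

```text
time: 4.68
position: [0.5124, -0.0364, 0.1952]
ee_rot: [[-0.897, 0.442, -0.0], [0.442, 0.897, -0.0], [0.0, -0.0, -1.0]]
wrist_force: [-0.8, -0.2, -1.2]
grip_width: 0.498
gripper_force: 0.0
```

Run:
```python
from h import *
go((.5148,-.039,.115),np.radians(63.8))
print(ctrl.get_obs()['qpos'])
w=cap('wrist','w3')
import cv2
c=w; K=np.array([[c['fx'],0,c['cx']],[0,c['fy'],c['cy']],[0,0,1]])
P=[(.5148,-.039,.1205),(.5274,-.0452,.1205),(.5022,-.0328,.1205)]
print(cv2.projectPoints(np.array(P),cv2.Rodrigues(np.array(c['R']))[0],np.array(c['t']),K,np.array(c['dist']))[0].reshape(-1,2))
```

```text
shift [-0.0033 -0.0013  0.0802] turn -0.0006450871331897812 yaw_y 1.1128749756391925
[ 0.58434535  0.37383953 -0.75671045  1.88474939  0.30260085  1.00044199
  0.80911195]
[[317.12938769 263.89961719]
 [317.17987314 285.2217629 ]
 [317.07693064 241.76640765]]
```

View pics/w3.png

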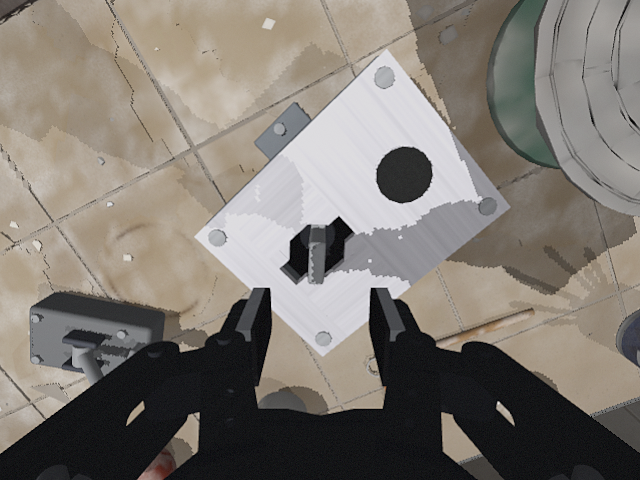

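The wrist view shows the wing at about (317,263), standing vertical between the jaws as projected. I'll descend and grasp.

Call:
{"api": "send_path", "payload": {
  "segments": {"offsets":[[-0.003, -0.001, 0.03, 0], [-0.003, -0.001, 0.06, 0], [-0.003, -0.001, 0.08, 0], [-0.003, -0.001, 0.08, 0]]}
}}

```text
time: 5.22
position: [0.5138, -0.0384, 0.1141]
ee_rot: [[-0.898, 0.44, -0.003], [0.44, 0.898, 0.0], [0.003, -0.001, -1.0]]
wrist_force: [-0.5, 0.5, -0.3]
grip_width: 0.498
gripper_force: 0.0
```

Call:
{"api": "send_path", "payload": {
  "segments": {"offsets":[[0, 0, 0, 0], [0, 0, 0, 0], [0, 0, 0, 0], [0, 0, 0, 0], [0, 0, 0, 0], [0, 0, 0, 0]]},
  "aperture": 0,
  "clamp_n": 30
}}

```text
time: 5.98
position: [0.515, -0.0399, 0.1164]
ee_rot: [[-0.897, 0.441, 0.001], [0.441, 0.897, -0.002], [-0.002, -0.002, -1.0]]
wrist_force: [-1.9, -3.3, 5.6]
grip_width: 0.104
gripper_force: 34.1
```

Call:
{"api": "send_path", "payload": {
  "segments": {"offsets":[[0, 0, -0.001, 0.14], [0, 0, -0.001, 0.28], [0, 0, -0.001, 0.42], [0, 0, -0.001, 0.56], [0, 0, -0.001, 0.7], [0, 0, -0.001, 0.83], [0, 0, -0.001, 0.83], [0, 0, -0.001, 0.83]]}
}}

```text
time: 6.98
position: [0.5152, -0.0396, 0.1165]
ee_rot: [[-0.283, 0.959, 0.001], [0.959, 0.283, -0.001], [-0.001, 0.001, -1.0]]
wrist_force: [3.2, -4.4, -6.6]
grip_width: 0.11
gripper_force: 32.5
```

Run:
```python
from h import *
go((.5148,-.039,.115),np.radians(16.4))
```

```text
shift [ 0.0006 -0.0002  0.0015] turn 0.0011112935528463375 yaw_y 0.28734529087991645
```

Tool and wing are now aligned with the slot. I'll open the jaws, rise and check.

Call:
{"api": "send_path", "payload": {
  "segments": {"offsets":[[0, 0, 0, 0], [0, 0, 0, 0], [0, 0, 0, 0], [0, 0, 0, 0], [0, 0, -0.03, 0], [0, 0, -0.06, 0], [0, 0, -0.08, 0], [0, 0, -0.08, 0], [0, 0, -0.08, 0]]},
  "aperture": 0.5
}}

```text
time: 8.1
position: [0.5143, -0.0386, 0.1956]
ee_rot: [[-0.281, 0.96, -0.001], [0.96, 0.281, -0.0], [0.0, -0.001, -1.0]]
wrist_force: [-0.9, -0.7, -1.0]
grip_width: 0.498
gripper_force: 0.0
```

Run:
```python
from h import *
w=cap('wrist','w4')['frame']
cv2.imwrite('pics/c4.png',cv2.resize(w[100:380,200:500],None,fx=2,fy=2))
go((.4936,.033,.125),np.radians(16.4))
```

```text
shift [0.0744 0.0005 0.0703] turn -0.0011048690001578265 yaw_y 0.2851291283269123
```

View pics/c4.png

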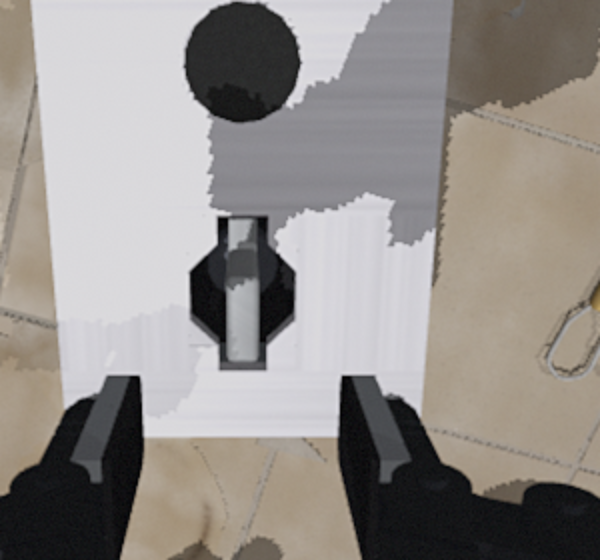

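The wing (crop (243,290)) stands in line with the slot. I'll shut the jaws and go over the pad to press.

Call:
{"api": "send_path", "payload": {
  "segments": {"offsets":[[0.03, 0, 0, 0], [0.06, 0, 0, 0], [0.0745, 0, 0, 0], [0.0745, 0, 0.03, 0], [0.0745, 0, 0.055, 0], [0.0745, 0, 0.07, 0], [0.0745, 0, 0.07, 0]]},
  "aperture": 0
}}

```text
time: 9.02
position: [0.4932, 0.0327, 0.1253]
ee_rot: [[-0.281, 0.96, -0.002], [0.96, 0.281, -0.0], [0.001, -0.002, -1.0]]
wrist_force: [0.5, 0.3, 0.5]
grip_width: 0.006
gripper_force: 0.0
```

Call:
{"api": "send_path", "payload": {
  "segments": {"offsets":[[0, 0, 0.008, 0], [0, 0, 0.014, 0], [0, 0, 0.02, 0], [0, 0, 0.026, 0], [0, 0, 0.032, 0], [0, 0, 0.034, 0], [0, 0, 0.034, 0], [0, 0, 0.034, 0]]}
}}

```text
time: 10.02
position: [0.4943, 0.033, 0.0935]
ee_rot: [[-0.281, 0.96, 0.001], [0.96, 0.281, -0.001], [-0.001, 0.001, -1.0]]
wrist_force: [-4.1, -0.6, 14.7]
grip_width: -0.002
gripper_force: 7.3
```

Run:
```python
from h import *
go((.4936,.033,.0935))
```

```text
shift [ 0.0002 -0.0006  0.    ] turn None yaw_y 0.2849870233518419
```

Call:
{"api": "send_path", "payload": {
  "segments": {"offsets":[[0, 0, 0.003, 0], [0, 0, 0.003, 0], [0, 0, 0.003, 0], [0, 0, 0.003, 0], [0, 0, 0.003, 0], [0, 0, 0.003, 0], [0, 0, 0.003, 0]]}
}}

```text
time: 10.9
position: [0.4944, 0.033, 0.0931]
ee_rot: [[-0.281, 0.96, 0.003], [0.96, 0.281, -0.003], [-0.003, 0.002, -1.0]]
wrist_force: [-14.6, -2.3, 48.5]
grip_width: 0.002
gripper_force: 23.8
```

Run:
```python
from h import *
a=cap('top','t5')['frame'];b=cap('scene','s5')['frame']
r=lambda i,x,y,w,h,s:cv2.resize(i[y:y+h,x:x+w],None,fx=s,fy=s)
cv2.imwrite('pics/c5.png',np.hstack([r(a,170,180,260,195,1.5),r(b,220,190,260,195,1.5)]))
```

```text
(no output)
```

View pics/c5.png

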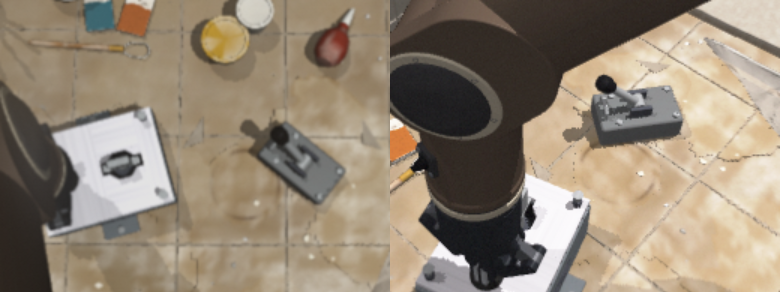

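The cover is on its end stop (force climbed 14.7 to 48.5 N with almost no motion), the lever is still at off and the bystanders are where they were. I'll ease the push a little and hand in.

Call:
{"api": "send_path", "payload": {
  "segments": {"offsets":[[0, 0, -0.001, 0], [0, 0, -0.0015, 0], [0, 0, -0.0015, 0], [0, 0, -0.0015, 0], [0, 0, -0.0015, 0], [0, 0, -0.0015, 0]]}
}}

```text
time: 11.75
position: [0.4943, 0.033, 0.0933]
ee_rot: [[-0.281, 0.96, 0.002], [0.96, 0.281, -0.002], [-0.002, 0.001, -1.0]]
wrist_force: [-9.3, -1.8, 30.5]
grip_width: 0.004
gripper_force: 15.6
```

```bash
python3 -c "
from rig import ctrl
print(ctrl.close_job())"
```

```text
the job is handed in; nothing more can be done
None
```

I handed the job in at about 11.8 s with the lever at off, the wing in line with the slot and let go, and the gripper holding the cover down on its gasket at about 30 N; the pot, bulb and loop tool were left untouched, and no verdict came back.

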